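Fit the bayonet lamp beside the mesh sculpture

ROBOT

A 7-joint arm with a two-finger parallel gripper is mounted at the origin on the work surface. World frame = base frame: x ahead of the robot, y to its left, z up, the work surface at z = 0. Lengths are in m, angles in rad, forces in N, time in s.
With the tool pointing down it reaches from about 0.425 to 1.025 m from the base axis. Payload 9.4 kg.
Tool frame: the origin (TCP) lies between the finger pads; the fingertips stand 22 mm ahead of it and the grasp point (between the pads) lies 3 mm ahead of it; x points along the fingers, z is the direction in which the jaws open and shut, and the axes are right-handed (so a half turn about x gives the same grasp; the last joint's range is limited). The gripper opens to 93 mm and grips with 3 to 60 N. Pads are 15 mm wide; open, the fingers measure 128 mm over their backs; the gripper's body (75 mm by 188 mm) begins 65 mm behind the grasp point.
Start: joints at [-1.417, 0.599, -0.003, 1.599, 0.002, 0.943, -0.08], TCP at [0.166, 0.706, 0.241] pointing down, gripper open.
Joint ranges: [-2.57, 2.57], [-0.35, 1.97], [-1.29, 1.29], [0.11, 2.56], [-1.05, 4.19], [0.11, 1.86], [-2.63, 2.63]. Speed limits (rad/s): [2.22, 2.22, 3.01, 3.01, 3.14, 3.14, 3.14].

INTERFACE

Orientations are given as a unit quaternion [w, x, y, z].
In Python, from bench import env, viewer gives the robot as it stands.
- The arm moves only by the tool carry_out, never from a script. Its argument "commands" is a list of rows, each a list of 7 numbers: the shift along the world's x, y, z normalised to -1 to 1, where 1 is 80 mm, then the turn, a rotation vector about the world's x, y, z normalised to -1 to 1, where 1 is 180 degrees, then the opening, from 0 (shut) to 1 (fully open). A call has 1 to 20 rows; each row is the pose to reach, as a shift and turn from the pose commanded when the call began, turning the shorter way round; what a row does not reach only later rows make up. A row lasts 1/12 s, in which the tool goes at most 41.7 mm and 7.16 degrees, less where a joint would pass 70% of its speed; a pose out of reach is approached as far as the arm can. A call with a number of a shift or a turn outside -1 to 1 is refused whole. A call with a gripper value outside its range is refused whole. The fingers move at their own pace and stop on an object; the grip force is fixed at half the most. Time passes only in rows, so rows that repeat a pose let the fingers close. It gives the time, the measured TCP pose, the force and the opening at its end, in the units of the state.
- env.get_state(): the state, without advancing time (a new reading comes with each control period).
- viewer.read_camera(name): name is "scene" or "top" or "wrist"; returns the picture (384x512x3 uint8, red, green, blue); there is no depth.
- viewer.camera_params(name): a dict with "fx", "fy", "cx", "cy" (pixels), "k1" (the pictures are not rectified: a ray, as slopes to the right and down, at radius r is drawn at 1 + k1 r^2 times it, then the intrinsics apply), "R" (3x3) and "t" (3): a world point X has camera coordinates R X + t. Camera axes: x right, y down, z forward; pixel columns grow to the right and rows downward; lengths in m; the calibration is good to about 2 mm. A picture is of the moment at which its call begins: read the wrist's pose just before it. camera_params takes no time and is no camera call; for the wrist camera it gives the pose at the moment of the call.
- env.close_job(): hands the job in, once; it reports no verdict.
The state is a dict: "time_s": time; "joint_positions": joint angles; "joint_velocities": joint speeds; "effort": joint torques, N m; "ee_pos": TCP position; "ee_rot": TCP orientation; "wrist_force": force on the tool from outside, world axes, zero at the start; "wrist_torque": the same for the moment, N m; "finger_gap": opening from 0.0 (shut) to 1.0 (fully open).
Only numpy, scipy, OpenCV 4.12 (cv2) and the standard library are available. Lean on these libraries where they do the work, as an engineer would, in place of code of your own. Each camera call takes 0.05 s, during which the arm holds its last target.

TASK

Take the frosted lamp with the orange stripes out of the wooden rack and fit it in the black bayonet socket on the painted panel: pins into the slots, push down against the spring, twist clockwise to the stop and let it rise into its notches so that it stays locked. Work gently (never more than 35 N between lamp and socket), leave the lamp standing there by itself, and leave the bottle, brush jar, paint pot and tub where they are.

Things in the scene. Friction and masses are not known exactly. Their poses are not given: they have to be found in the camera images.
- lamp: Bayonet lamp, 98 mm tall, about 120 g, starts upright in a hole of the rack. Origin: centre of the underside of its brass cap, z up its axis. Cap: 26 mm diameter from 0 to 34 mm up (lowest 3 mm: 21 mm). Above it, from 34 to 98 mm, a plain cylinder of 44 mm diameter (grey collar, cream tube): hold it there, at any yaw. x: along the pins; a half turn makes no difference.
- lamp_top (a point): Centre of the lamp's flat top, 98 mm above the lamp's origin. An orange stripe across the top and down both sides of the tube shows the pins' direction (x).
- lamp_pins (a point): On the lamp's axis, 14 mm above its origin, where the axis of the two round steel pins crosses it: they stick out of the cap along +x and -x, 5 mm thick, tips 19.5 mm from the lamp's axis. While in the rack they are hidden in the hole.
- socket_mouth (a point): Centre of the rim of the black bayonet socket, 80 mm above the table, 40 above the panel; socket 52 mm outside, bore 27.8 mm. Two opposite slots, 7.4 mm wide, open upward from bore to 21 mm off the axis, each with an orange mark on the rim. The socket's turn is NOT in this reading: the line of its slots is within 0.35 rad of the panel's x axis; feel or look for it.
- socket_spring (a point): Top of the socket's spring plunger when free, 13.5 mm below the rim, on the axis (800 N/m, 15.5 mm travel). With the pins resting on the rim (their axis 2.5 mm above it, lamp origin 68.5 mm above the table) the cap does not yet touch it. Under a light push of about 3 N, turning the lamp until the pins meet the slots lets it drop some 5 mm.
- socket_lock (a point): Where the lamp's origin is when locked: on the socket's axis, 58.5 mm above the table. To turn, the lamp must be pressed to 54.5 mm or lower (about 10 N; bottom at 51.5 mm, 12 N), to pass under the lips; then turn 0.96 rad (55 degrees) clockwise seen from above, from slots to stop; let go, the spring lifts it 4 mm into the notches.
- plinth: Fixed painted panel, 40 mm thick, on the table. Origin: at table height under the socket's axis, z up. White half: x -130 to 130, y -90 to 90 mm, socket at its middle. Black half: y 90 to 270 mm, with a white mesh sculpture (90 mm wide in x, y from 137 to 230 mm, top 164 mm above the table).
- rack: Fixed light wooden block 85 x 170 x 30 mm (x, y, z) with two holes of 45 mm diameter, 22 mm deep (floor 8 mm above the table), at y = -43 and +43 mm. Origin: centre of its underside. The lamp stands in one hole, the ink bottle in the other; which is which varies.
- ink_bottle: Amber glass bottle, 34 mm diameter, 65 mm tall, in the rack's other hole. Origin: centre of its underside. Leave it alone.
- brush_jar: Glass jar of 70 mm diameter, 90 mm tall, with brushes standing up to about 190 mm. Origin: centre of its underside. Leave it alone.
- paint_pot: Blue paint pot, 56 mm diameter, 60 mm tall, white cap. Origin: centre of its underside. Leave it alone.
- tub: White plastic tub 110 x 150 x 70 mm (x, y, z). Origin: centre of its underside. Leave it alone.
Mind the look-alikes: they are no part of the job. Leave any purple or red look-alike of the lamp alone.

How it is judged:
By the outcome, as a careful person would: the job done as asked, in the order asked, and still so for the second after the job is handed in, with the robot touching nothing.
It also fails if it takes over 72 s, if anything falls off the work surface, if the arm or the gripper's body presses on something with over 40 N, if the wrist force passes 120 N, or if a joint passes its speed limit or range.

## Working session

There is one attempt and no reset: what is moved stays moved. The work goes in short steps, Python scripts to look and compute and a tool call to move; the robot and the scene stay as the last step left them, time stands still between calls to the robot, and variables do not carry over. Pictures are saved under pics/ and viewed, and the job is handed in when it is done.

Besides the shell and the picture viewer there is one more tool, called by a JSON object that holds its "api" and its "payload", one argument or row to a line. carry_out: Moves the arm, as the interface text tells. Scaled input: -1 to 1 covers 80 mm each way for a shift and 180 degrees each way for a turn. Its arguments: {"type":"object","properties":{"commands":{"type":"array"}},"required":["commands"]}

```bash
ls; mkdir -p pics
python3 - <<'E'
from bench import env, viewer
import cv2
s=env.get_state()
print({k:s[k] for k in ('time_s','ee_pos','ee_rot','finger_gap','wrist_force')})
for n in ('scene','top','wrist'):
    p=viewer.camera_params(n); print(n,p)
    im=viewer.read_camera(n); cv2.imwrite(f'pics/{n}0.png',im[:,:,::-1])
E
```

```text
pics
{'time_s': 0.0, 'ee_pos': array([0.16576823, 0.70533592, 0.23979541]), 'ee_rot': array([ 0.55385159, -0.43948411,  0.55461767,  0.43874978]), 'finger_gap': 1.0021373569061824, 'wrist_force': array([-0.22912571, -0.7319207 , -0.29739255])}
scene {'fx': 378.2158302860561, 'fy': 378.2158302860561, 'cx': 263.63251095102555, 'cy': 186.86953596176673, 'k1': -0.12746110041487518, 'R': array([[-0.02074059,  0.99977786,  0.00374951],
       [ 0.80416059,  0.01891059, -0.59411121],
       [-0.59405014, -0.00930701, -0.80437417]]), 't': array([ 0.05466091, -0.4280507 ,  1.39588608])}
top {'fx': 391.9585974078935, 'fy': 391.9585974078935, 'cx': 251.96517212404396, 'cy': 194.3845387214606, 'k1': -0.05261561491654784, 'R': array([[-0.14642564, -0.98921981,  0.00192163],
       [-0.96358178,  0.14219072, -0.22647725],
       [ 0.22376254, -0.03501373, -0.97401456]]), 't': array([0.02327039, 0.59067781, 0.77401675])}
wrist {'fx': 271.646724622422, 'fy': 271.646724622422, 'cx': 256.84663224392074, 'cy': 189.42187879358278, 'k1': -0.02606335607735173, 'R': array([[ 0.22829382,  0.97359079, -0.00170223],
       [ 0.93060366, -0.21769945,  0.29425121],
       [ 0.2861097 , -0.06875983, -0.9557266 ]]), 't': array([-0.72455399, -0.03477779,  0.392173  ])}
```

View pics/scene0.png

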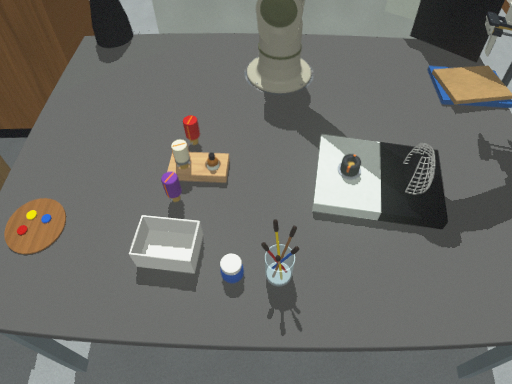

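View pics/top0.png

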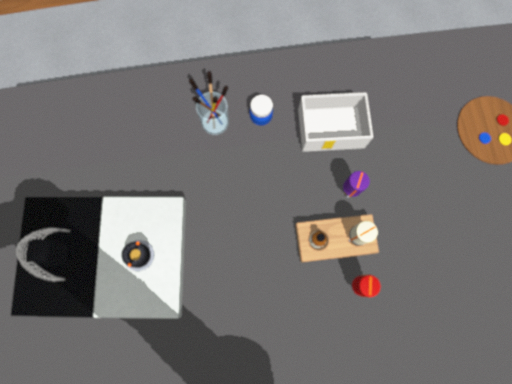

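View pics/wrist0.png

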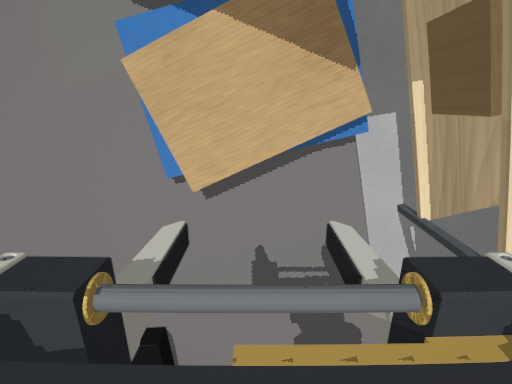

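Candidates for the lamp: cream one with the orange stripe in the rack (top 366,233; scene 181,152), purple (top 357,183), red (top 368,287). By the description it is the cream one. Next are crops and measurements.

```bash
cat > h.py <<'E'
import numpy as np, cv2
from bench import env, viewer
def ray(p,uv):
    uv=np.atleast_2d(np.asarray(uv,float))
    K=np.array([[p['fx'],0,p['cx']],[0,p['fy'],p['cy']],[0,0,1]])
    n=cv2.undistortPoints(uv[:,None,:],K,np.array([p['k1'],0,0,0,0.]),).reshape(-1,2)
    d=np.c_[n,np.ones(len(n))]@np.array(p['R'])   # R^T d
    return -np.array(p['R']).T@np.array(p['t']), d
def onplane(p,uv,z):
    c,d=ray(p,uv); return c+d*((z-c[2])/d[:,2])[:,None]
def tri(pa,ua,pb,ub):
    ca,da=ray(pa,ua); cb,db=ray(pb,ub); da=da[0];db=db[0]
    s=np.linalg.lstsq(np.c_[da,-db],cb-ca,rcond=None)[0]
    A=ca+s[0]*da;B=cb+s[1]*db
    return (A+B)/2,np.linalg.norm(A-B)
def proj(p,X):
    K=np.array([[p['fx'],0,p['cx']],[0,p['fy'],p['cy']],[0,0,1]])
    return cv2.projectPoints(np.atleast_2d(X).astype(float),cv2.Rodrigues(np.array(p['R']))[0],np.array(p['t']),K,np.array([p['k1'],0,0,0,0.]))[0].reshape(-1,2)
def crop(im,x,y,r,s,name):
    c=im[max(0,y-r):y+r,max(0,x-r):x+r]
    cv2.imwrite(name,cv2.resize(c,None,fx=s,fy=s,interpolation=cv2.INTER_CUBIC))
E
python3 - <<'E'
from h import *
t=cv2.imread('pics/top0.png');s=cv2.imread('pics/scene0.png')
crops=[]
for im,x,y in((t,350,235),(t,138,255),(s,190,160),(s,350,165)):
    crops.append(cv2.resize(im[y-35:y+35,x-35:x+35],(390,290),interpolation=cv2.INTER_CUBIC))
o=np.vstack([np.hstack(crops[:2]),np.hstack(crops[2:])]); cv2.imwrite('pics/c1.png',o)
E
```

```text
(no output)
```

View pics/c1.png

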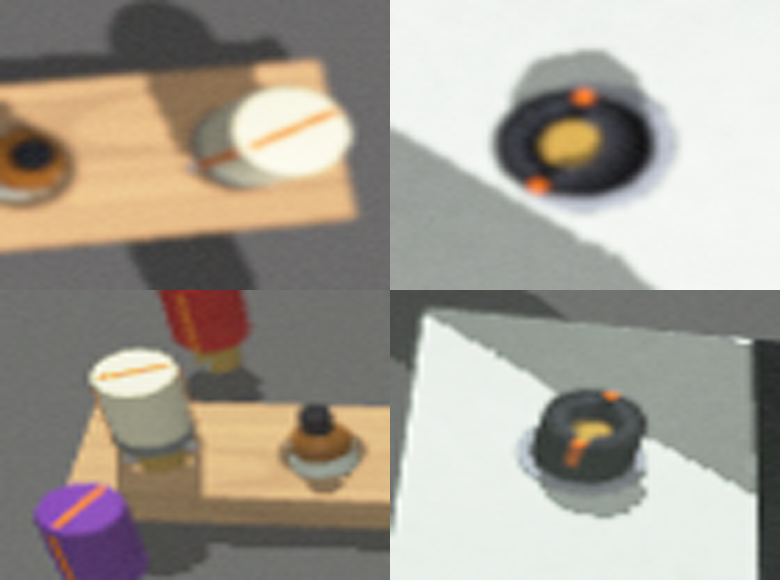

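The crop shows the cream tube with the orange stripe standing in the rack (top about 367,232). The dark socket has two orange marks at about (139.8,233.5+) in the top view. I'll measure both now.

Run:
```python
from h import *
np.set_printoptions(precision=4,suppress=True)
t=cv2.imread('pics/top0.png');s=cv2.imread('pics/scene0.png')
pt=viewer.camera_params('top');ps=viewer.camera_params('scene')
def blobs(m,off):
    n,l,st,c=cv2.connectedComponentsWithStats(m.astype(np.uint8))
    return [(st[i,4],c[i]+off,st[i,:4]) for i in range(1,n) if st[i,4]>3]
def hsv(im): return cv2.cvtColor(im,cv2.COLOR_BGR2HSV).astype(int)
for nm,im,p,(lx,ly),(sx,sy) in(('top',t,pt,(367,232),(138,255)),('scene',s,ps,(181,152),(350,165))):
    def sub(x,y,r): return hsv(im[y-r:y+r,x-r:x+r]),np.array([x-r,y-r])
    h,o=sub(lx,ly,20)
    w=(h[...,2]>205)&(h[...,1]<60)
    org=(h[...,0]<20)&(h[...,1]>90)&(h[...,2]>200)
    bl=max(blobs(cv2.morphologyEx((w|org).astype(np.uint8),cv2.MORPH_OPEN,np.ones((3,3))),o),key=lambda b:b[0])
    print(nm,'lamp blob',bl)
    m=cv2.morphologyEx((w|org).astype(np.uint8),cv2.MORPH_OPEN,np.ones((3,3)))
    c=max(cv2.findContours(m,0,cv2.CHAIN_APPROX_NONE)[0],key=cv2.contourArea)
    e=cv2.fitEllipse(cv2.convexHull(c)); cen=np.array(e[0])+o; print(' ellipse',cen,e[1:], onplane(p,cen,.106))
    h,o=sub(sx,sy,22)
    org=(h[...,0]<14)&(h[...,1]>140)&(h[...,2]>150)
    for b in blobs(org,o): print(' mark',b, onplane(p,b[1],.08))
    d=(h[...,2]<95)
    for b in blobs(d,o):
        if b[0]>100: print(' dark',b)
    # purple, red
    H=hsv(im)
    for q,m in(('purple',(H[...,0]>125)&(H[...,0]<150)&(H[...,1]>100)),('red',((H[...,0]<5)|(H[...,0]>175))&(H[...,1]>190)&(H[...,2]>90)),('blue',(H[...,0]>105)&(H[...,0]<125)&(H[...,1]>170)&(H[...,2]>100))):
        for b in blobs(m,0):
            if b[0]>60: print(' ',q,b,onplane(p,b[1],.07))
```

```text
top lamp blob (np.int32(412), array([364.9854, 242.8471]), array([ 0, 17, 31, 23], dtype=int32))
 ellipse [363.9471 243.0522] ((28.605239868164062, 37.5111198425293), 64.2073745727539) [[ 0.4473 -0.269   0.106 ]]
 mark (np.int32(10), array([137.2, 243. ]), array([20,  9,  4,  3], dtype=int32)) [[0.5175 0.1867 0.08  ]]
 mark (np.int32(8), array([128.875, 264.125]), array([12, 30,  3,  3], dtype=int32)) [[0.4769 0.2074 0.08  ]]
 dark (np.int32(411), array([136.1946, 254.2676]), array([ 7,  9, 27, 25], dtype=int32))
  purple (np.int32(389), array([355.6067, 183.0848]), array([343, 171,  27,  26], dtype=int32)) [[ 0.5793 -0.289   0.07  ]]
  red (np.int32(92), array([502.1957, 119.4783]), array([497, 115,  12,  10], dtype=int32)) [[ 0.6783 -0.6594  0.07  ]]
  red (np.int32(257), array([361.1518, 285.3424]), array([353, 276,  17,  21], dtype=int32)) [[ 0.3655 -0.2564  0.07  ]]
  red (np.int32(101), array([375.   , 286.505]), array([371, 277,   9,  19], dtype=int32)) [[ 0.3588 -0.2842  0.07  ]]
  blue (np.int32(123), array([260.4715, 119.4472]), array([250, 113,  22,  12], dtype=int32)) [[ 
[... 221 characters left out ...]
 11, 19], dtype=int32))
 ellipse [195.3043 158.4783] ((10.40011978149414, 39.163997650146484), 176.57861328125) [[ 0.5219 -0.2263  0.106 ]]
 mark (np.int32(4), array([354.  , 155.25]), array([25, 12,  3,  2], dtype=int32)) [[0.4768 0.2071 0.08  ]]
 dark (np.int32(293), array([350.3652, 165.2969]), array([13, 11, 20, 23], dtype=int32))
  purple (np.int32(308), array([171.5292, 184.5162]), array([161, 172,  20,  26], dtype=int32)) [[ 0.583  -0.2873  0.07  ]]
  red (np.int32(77), array([189.1818, 120.1818]), array([183, 116,  13,   9], dtype=int32)) [[ 0.3379 -0.2747  0.07  ]]
  red (np.int32(72), array([ 21.6389, 229.6528]), array([ 17, 225,  10,  10], dtype=int32)) [[ 0.7356 -0.659   0.07  ]]
```

Run:
```python
from h import *
from scipy.spatial.transform import Rotation as Ro
np.set_printoptions(precision=4,suppress=True)
pt=viewer.camera_params('top');ps=viewer.camera_params('scene');pw=viewer.camera_params('wrist')
print('lamp',tri(pt,(367.4,231.9),ps,(179.6,145)),onplane(pt,(367.4,231.9),.106),onplane(ps,(179.6,145),.106))
print('sock top cam',onplane(pt,(133,253.6),.08))
print('sock tri', tri(pt,(128.9,264.1),ps,(354.,155.2)))
for uv in((27,197),(185,197),(183,317)): print('plinth',onplane(pt,uv,.04))
q=env.get_state()['ee_rot']; R=Ro.from_quat([q[1],q[2],q[3],q[0]]).as_matrix(); print(R)
c=ray(pw,(256,190))[0]; e=env.get_state()['ee_pos']
print('cam in tool',R.T@(c-e),'fwd in tool',R.T@np.array(pw['R'])[2])
for q in((303,217.5),(378,253),(297,262),(373,216)): print(onplane(pt,q,.03))
```

```text
lamp (array([ 0.4687, -0.2801,  0.1009]), np.float64(0.004042675276750408)) [[ 0.4683 -0.2806  0.106 ]] [[ 0.4739 -0.2763  0.106 ]]
sock top cam [[0.497  0.1972 0.08  ]]
sock tri (array([0.4769, 0.2071, 0.0803]), np.float64(0.0002518769635073088))
plinth [[0.6622 0.4384 0.04  ]]
plinth [[0.6099 0.0836 0.04  ]]
plinth [[0.3558 0.1161 0.04  ]]
[[-0.0001 -0.9735  0.2287]
 [-0.0012  0.2287  0.9735]
 [-1.     -0.0002 -0.0012]]
cam in tool [-0.144   0.0825  0.0004] fwd in tool [ 0.9558 -0.2941 -0.0002]
[[ 0.5278 -0.169   0.03  ]]
[[ 0.426  -0.3181  0.03  ]]
[[ 0.4335 -0.1391  0.03  ]]
[[ 0.508  -0.3246  0.03  ]]
```

{"api": "carry_out", "payload": {
  "commands": [
    [0.3,-0.45,0.1,0,0,-0.03,1],
    [0.59,-0.9,0.2,0,0,-0.08,1],
    [0.59,-0.9,0.2,0,0,-0.08,1]
  ]
}}

```text
time_s: 0.4
ee_pos: [0.2189, 0.6282, 0.2577]
ee_rot: [0.608, -0.363, 0.607, 0.361]
wrist_force: [0.3, 0.3, 0.2]
finger_gap: 1.0
```

{"api": "carry_out", "payload": {
  "commands": [
    [0.3,-0.45,0,0,0,-0.03,1],
    [0.59,-0.9,0,0,0,-0.08,1],
    [0.59,-0.9,0,0,0,-0.08,1]
  ]
}}

```text
time_s: 0.65
ee_pos: [0.2657, 0.555, 0.2569]
ee_rot: [0.648, -0.284, 0.648, 0.281]
wrist_force: [0.8, -0.7, -0.0]
finger_gap: 0.998
```

{"api": "carry_out", "payload": {
  "commands": [
    [0.3,-0.45,0,0,0,-0.03,1],
    [0.59,-0.9,0,0,0,-0.08,1],
    [0.59,-0.9,0,0,0,-0.08,1]
  ]
}}

```text
time_s: 0.9
ee_pos: [0.3122, 0.483, 0.2569]
ee_rot: [0.679, -0.201, 0.678, 0.198]
wrist_force: [0.9, 0.4, -0.1]
finger_gap: 1.001
```

{"api": "carry_out", "payload": {
  "commands": [
    [0.3,-0.45,0,0,0,0,1],
    [0.59,-0.9,0,0,0,0,1],
    [0.59,-0.9,0,0,0,0,1]
  ]
}}

```text
time_s: 1.15
ee_pos: [0.3588, 0.4112, 0.2569]
ee_rot: [0.678, -0.203, 0.678, 0.201]
wrist_force: [0.5, -1.1, -0.4]
finger_gap: 0.999
```

{"api": "carry_out", "payload": {
  "commands": [
    [0.3,-0.45,0,0,0,0,1],
    [0.59,-0.9,0,0,0,0,1],
    [0.59,-0.9,0,0,0,0,1]
  ]
}}

```text
time_s: 1.4
ee_pos: [0.4057, 0.3393, 0.2569]
ee_rot: [0.678, -0.203, 0.678, 0.2]
wrist_force: [-0.5, -0.7, -0.1]
finger_gap: 1.002
```

{"api": "carry_out", "payload": {
  "commands": [
    [0.3,-0.45,0,0,0,0,1],
    [0.59,-0.9,0,0,0,0,1],
    [0.59,-0.9,0,0,0,0,1]
  ]
}}

```text
time_s: 1.65
ee_pos: [0.4528, 0.2673, 0.257]
ee_rot: [0.678, -0.202, 0.677, 0.2]
wrist_force: [0.5, -0.8, -0.5]
finger_gap: 0.999
```

{"api": "carry_out", "payload": {
  "commands": [
    [0.3,-0.45,0,0,0,0,1],
    [0.57,-0.87,0,0,0,0,1],
    [0.57,-0.87,0,0,0,0,1],
    [0.57,-0.87,0,0,0,0,1],
    [0.57,-0.87,0,0,0,0,1]
  ]
}}

```text
time_s: 2.07
ee_pos: [0.4945, 0.2046, 0.2565]
ee_rot: [0.677, -0.204, 0.677, 0.204]
wrist_force: [-0.1, 0.6, 0.8]
finger_gap: 0.998
```

Run:
```python
from h import *
s=env.get_state(); print(s['ee_pos'],s['joint_positions'],s['time_s'])
p=viewer.camera_params('wrist');im=viewer.read_camera('wrist');np.save('pics/w1.npy',im)
import pickle;pickle.dump((p,s),open('pics/w1.pkl','wb'))
cv2.imwrite('pics/w1.png',im[:,:,::-1]); print(proj(p,[.497,.197,.08]))
```

```text
[0.49449619 0.20460687 0.25653404] [-0.68844748  0.35936702  0.2560258   2.02774595 -0.12870925  0.76971799
  0.22991876] 2.0667
[[255.11326339 183.00446102]]
```

View pics/w1.png

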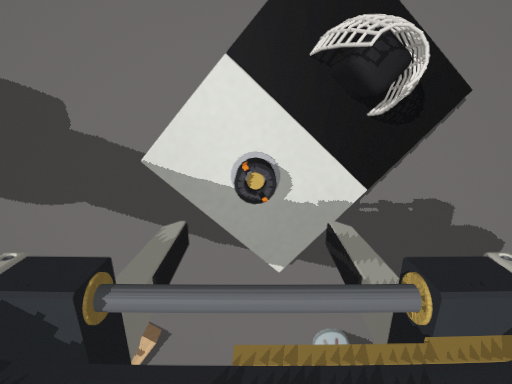

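The wrist view shows the socket at (255,181), with orange marks near (246,166) and (265,199).

Run:
```python
from h import *
import pickle
np.set_printoptions(precision=4,suppress=True)
p,s=pickle.load(open('pics/w1.pkl','rb')); im=cv2.imread('pics/w1.png')
H=cv2.cvtColor(im,cv2.COLOR_BGR2HSV).astype(int)
x0,y0,x1,y1=225,150,287,215
h=H[y0:y1,x0:x1]
m=((h[...,0]<13)&(h[...,1]>150)&(h[...,2]>130)).astype(np.uint8)
n,l,st,c=cv2.connectedComponentsWithStats(m)
P=[]
for i in range(1,n):
    uv=c[i]+[x0,y0]; X=onplane(p,uv,.08)[0]; print(st[i,4],uv,X)
d=(h[...,2]<85).astype(np.uint8)
cs=max(cv2.findContours(d,0,cv2.CHAIN_APPROX_NONE)[0],key=cv2.contourArea)
e=cv2.fitEllipse(cv2.convexHull(cs)); print(e, onplane(p,np.array(e[0])+[x0,y0],.08), onplane(p,np.array(e[0])+[x0,y0],.07))
crop(im,256,182,36,8,'pics/w1c.png')
```

```text
1 [242. 165.] [0.4715 0.207  0.08  ]
1 [246. 164.] [0.4748 0.2107 0.08  ]
1 [248. 167.] [0.4788 0.209  0.08  ]
1 [267. 199.] [0.5208 0.1879 0.08  ]
1 [262. 200.] [0.5163 0.1834 0.08  ]
1 [265. 201.] [0.5202 0.1843 0.08  ]
((30.128679275512695, 30.655200958251953), (41.73945617675781, 46.3945426940918), 3.156207799911499) [[0.4954 0.1995 0.08  ]] [[0.4968 0.1972 0.07  ]]
```

View pics/w1c.png

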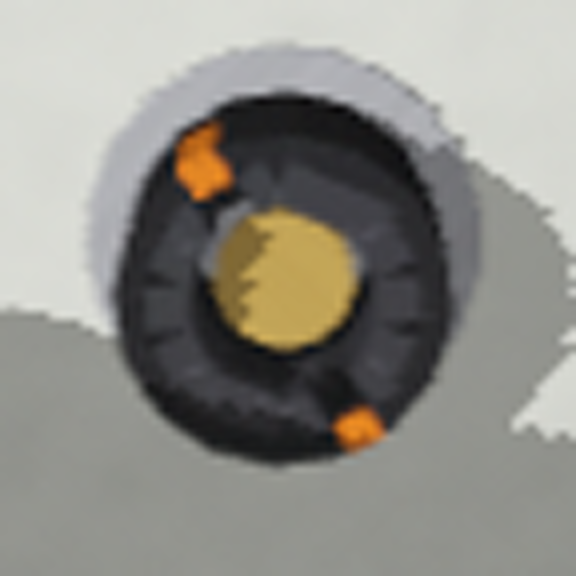

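Run:
```python
from h import *
import pickle
np.set_printoptions(precision=4,suppress=True)
p,s=pickle.load(open('pics/w1.pkl','rb'))
a,b=onplane(p,[(245.4,167.5),(264.9,199.7)],.08); d=b-a
print(a,b,(a+b)/2,np.linalg.norm(d),np.degrees(np.arctan2(d[1],d[0])))
# rim ellipse from crop extents: left 118 right 448 top 92 bottom 465 (top edge = rim far side)
print(onplane(p,[(220+118/8,146+37.),(220+448/8,146+37),(255.5,146+92/8),(255.5,146+465/8)],.08))
print(onplane(p,[(220+285/8,146+280/8)],.0665))
w=onplane(p,[(228,54),(366,190),(142,160)],.04);print(w,np.degrees(np.arctan2(*(w[1]-w[0])[[1,0]])))
```

```text
[0.4766 0.2067 0.08  ] [0.5191 0.1857 0.08  ] [0.4978 0.1962 0.08  ] 0.0474828381539584 -26.289410518006104
[[0.4762 0.1832 0.08  ]
 [0.5183 0.2112 0.08  ]
 [0.48   0.2236 0.08  ]
 [0.5126 0.1743 0.08  ]]
[[0.4981 0.1964 0.0665]]
[[0.3861 0.3047 0.04  ]
 [0.6375 0.2646 0.04  ]
 [0.3579 0.13   0.04  ]] -9.08179376504051
```

{"api": "carry_out", "payload": {
  "commands": [
    [0,-0.5,0,0,0,0,1],
    [0,-1,0,0,0,0,1],
    [0,-1,0,0,0,0,1]
  ]
}}

```text
time_s: 2.37
ee_pos: [0.4937, 0.1187, 0.2567]
ee_rot: [0.677, -0.204, 0.678, 0.202]
wrist_force: [-0.3, -0.6, -0.4]
finger_gap: 1.0
```

{"api": "carry_out", "payload": {
  "commands": [
    [0,-0.5,0,0,0,0,1],
    [0,-1,0,0,0,0,1],
    [0,-1,0,0,0,0,1]
  ]
}}

```text
time_s: 2.62
ee_pos: [0.4939, 0.0387, 0.257]
ee_rot: [0.677, -0.203, 0.678, 0.202]
wrist_force: [-0.0, 1.2, -0.9]
finger_gap: 1.0
```

{"api": "carry_out", "payload": {
  "commands": [
    [0,-0.5,0,0,0,0,1],
    [0,-1,0,0,0,0,1],
    [0,-1,0,0,0,0,1]
  ]
}}

```text
time_s: 2.87
ee_pos: [0.4942, -0.0413, 0.2571]
ee_rot: [0.678, -0.203, 0.678, 0.201]
wrist_force: [1.2, 0.3, -0.5]
finger_gap: 0.999
```

{"api": "carry_out", "payload": {
  "commands": [
    [0,-0.5,0,0,0,0,1],
    [0,-1,0,0,0,0,1],
    [0,-1,0,0,0,0,1]
  ]
}}

```text
time_s: 3.12
ee_pos: [0.4944, -0.1215, 0.2571]
ee_rot: [0.678, -0.203, 0.678, 0.201]
wrist_force: [0.3, -0.5, -0.4]
finger_gap: 0.999
```

{"api": "carry_out", "payload": {
  "commands": [
    [-0.1,-0.5,0,0,0,0,1],
    [-0.15,-1,0,0,0,0,1],
    [-0.15,-1,0,0,0,0,1]
  ]
}}

```text
time_s: 3.37
ee_pos: [0.4817, -0.2016, 0.2572]
ee_rot: [0.678, -0.203, 0.678, 0.201]
wrist_force: [-0.3, -0.2, 1.0]
finger_gap: 1.002
```

{"api": "carry_out", "payload": {
  "commands": [
    [-0.1,-0.5,0,0,0,0,1],
    [-0.15,-1,0,0,0,0,1],
    [-0.15,-1,0,0,0,0,1],
    [-0.15,-1,0,0,0,0,1],
    [-0.15,-1,0,0,0,0,1]
  ]
}}

```text
time_s: 3.78
ee_pos: [0.4712, -0.2743, 0.2564]
ee_rot: [0.677, -0.204, 0.677, 0.205]
wrist_force: [-0.2, 0.3, 0.2]
finger_gap: 0.998
```

Run:
```python
from h import *
s=env.get_state(); print(s['ee_pos'],s['ee_rot'],s['joint_positions'],s['time_s'])
p=viewer.camera_params('wrist');im=viewer.read_camera('wrist')
import pickle;pickle.dump((p,s),open('pics/w2.pkl','wb'))
cv2.imwrite('pics/w2.png',im[:,:,::-1]); print(proj(p,[.47,-.279,.106]))
```

```text
[ 0.47119367 -0.27427687  0.25639114] [ 0.67685454 -0.20416918  0.67695475  0.20473186] [ 0.17868308  0.37793631  0.33397839  2.01006042 -0.17335875  0.7809047
  1.20111894] 3.7833
[[253.599436   185.54223195]]
```

View pics/w2.png

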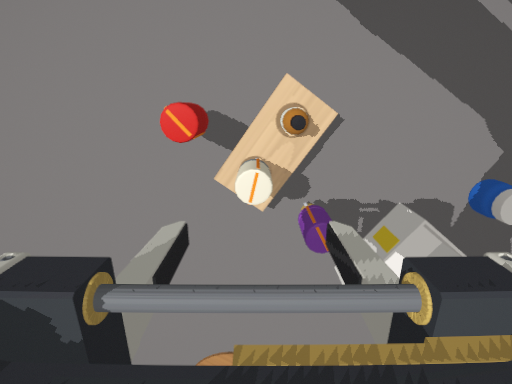

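Lamp top (cream, orange stripe) at about (254,187); red at (183,122) and purple at (315,228) are outside it. Bottle at (297,122).

Run:
```python
from h import *
import pickle
np.set_printoptions(precision=4,suppress=True)
p,s=pickle.load(open('pics/w2.pkl','rb')); im=cv2.imread('pics/w2.png')
H=cv2.cvtColor(im,cv2.COLOR_BGR2HSV).astype(int)
x0,y0,x1,y1=228,150,280,210
h=H[y0:y1,x0:x1]
w=((h[...,1]<45)&(h[...,2]>215))
o=(h[...,0]<17)&(h[...,1]>150)&(h[...,2]>200)
m=cv2.morphologyEx(w.astype(np.uint8),cv2.MORPH_CLOSE,np.ones((5,5)))
cs=max(cv2.findContours(m,0,cv2.CHAIN_APPROX_NONE)[0],key=cv2.contourArea)
e=cv2.fitEllipse(cv2.convexHull(cs)); c=np.array(e[0])+[x0,y0]; print(e,c,onplane(p,c,.106))
yy,xx=np.nonzero(o&(m>0)); P=onplane(p,np.c_[xx+x0,yy+y0],.106)[:,:2]
u,sv,vt=np.linalg.svd(P-P.mean(0)); print(len(P),P.mean(0),vt[0],np.degrees(np.arctan2(vt[0][1],vt[0][0])),np.ptp((P-P.mean(0))@vt[0]))
crop(im,254,182,36,8,'pics/w2c.png')
from scipy.spatial.transform import Rotation as Ro
q=s['ee_rot'];R=Ro.from_quat(q,scalar_first=True).as_matrix();print(R,np.degrees(np.arctan2(R[1,2],R[0,2])))
```

```text
((24.66288948059082, 36.290748596191406), (34.994327545166016, 36.9171257019043), 104.77848815917969) [252.6629 186.2907] [[ 0.4696 -0.2803  0.106 ]]
62 [ 0.471  -0.2811] [ 0.3464 -0.9381] -69.73272120051428 0.03426127088060288
[[-0.0004 -0.5536  0.8328]
 [ 0.0007  0.8328  0.5536]
 [-1.      0.0008  0.0001]] 33.61255812915994
```

View pics/w2c.png

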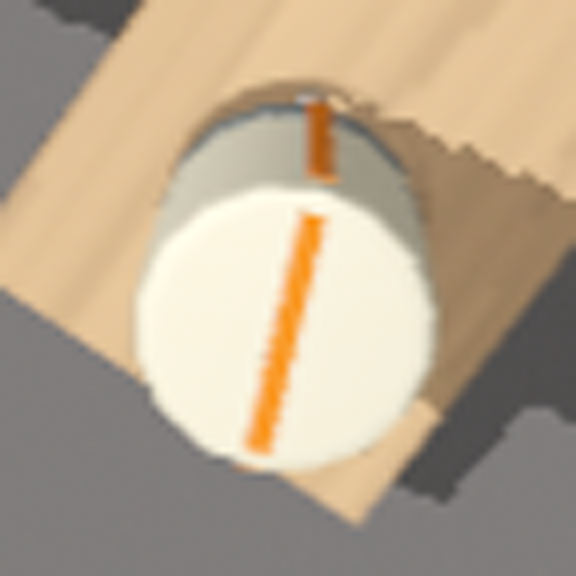

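{"api": "carry_out", "payload": {
  "commands": [
    [0,-0.08,-0.4,0,0,0,1],
    [0,-0.08,-0.8,0,0,0,1],
    [0,-0.08,-0.8,0,0,0,1],
    [0,-0.08,-0.8,0,0,0,1]
  ]
}}

```text
time_s: 4.17
ee_pos: [0.4705, -0.2802, 0.1919]
ee_rot: [0.676, -0.204, 0.678, 0.206]
wrist_force: [0.1, 0.2, 0.2]
finger_gap: 0.998
```

Run:
```python
from h import *
s=env.get_state(); print(s['ee_pos'],s['time_s'])
p=viewer.camera_params('wrist');im=viewer.read_camera('wrist')
cv2.imwrite('pics/w3.png',im[:,:,::-1]); print(proj(p,[.471,-.2805,.106]))
```

```text
[ 0.47047942 -0.28023876  0.19188303] 4.1667
[[257.27477945 202.86273061]]
```

View pics/w3.png

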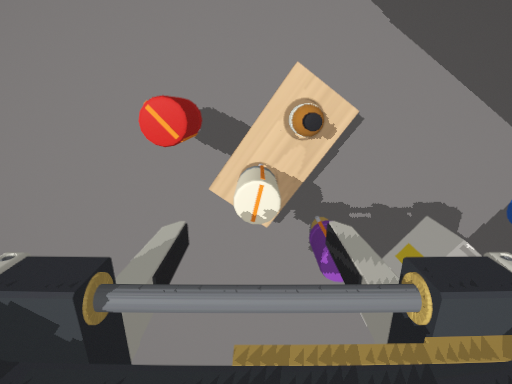

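Lamp at (258,201), within 2 px of the prediction (257,203). I'll descend and grip.

{"api": "carry_out", "payload": {
  "commands": [
    [0,0,-0.35,0,0,0,1],
    [0,0,-0.7,0,0,0,1],
    [0,0,-0.7,0,0,0,1]
  ]
}}

```text
time_s: 4.47
ee_pos: [0.4704, -0.2808, 0.1351]
ee_rot: [0.676, -0.204, 0.677, 0.205]
wrist_force: [-0.5, 0.0, 0.5]
finger_gap: 1.001
```

{"api": "carry_out", "payload": {
  "commands": [
    [0,0,-0.3,0,0,0,1],
    [0,0,-0.61,0,0,0,1],
    [0,0,-0.61,0,0,0,1],
    [0,0,-0.61,0,0,0,1]
  ]
}}

```text
time_s: 4.8
ee_pos: [0.471, -0.2822, 0.0891]
ee_rot: [0.677, -0.204, 0.677, 0.204]
wrist_force: [0.2, -0.7, -0.9]
finger_gap: 0.997
```

{"api": "carry_out", "payload": {
  "commands": [
    [0,0,0,0,0,0,0.7],
    [0,0,0,0,0,0,0.55],
    [0,0,0,0,0,0,0.5],
    [0,0,0,0,0,0,0.45],
    [0,0,0,0,0,0,0.4],
    [0,0,0,0,0,0,0.3],
    [0,0,0,0,0,0,0.2],
    [0,0,0,0,0,0,0.2]
  ]
}}

```text
time_s: 5.47
ee_pos: [0.4707, -0.2822, 0.0878]
ee_rot: [0.677, -0.204, 0.677, 0.204]
wrist_force: [-0.2, 0.5, 0.8]
finger_gap: 0.478
```

{"api": "carry_out", "payload": {
  "commands": [
    [0,0,0.1,0,0,0,0.2],
    [0,0,0.4,0,0,0,0.2],
    [0,0,0.8,0,0,0,0.2],
    [0,0,0.8,0,0,0,0.2]
  ]
}}

```text
time_s: 5.8
ee_pos: [0.472, -0.2836, 0.1563]
ee_rot: [0.678, -0.205, 0.676, 0.203]
wrist_force: [1.3, 0.2, -1.7]
finger_gap: 0.468
```

{"api": "carry_out", "payload": {
  "commands": [
    [0,0.1,0.4,0,0,0.03,0.2],
    [0,0.4,0.65,0,0,0.06,0.2],
    [0,0.7,0.65,0,0,0.09,0.2],
    [0,0.7,0.65,0,0,0.12,0.2],
    [0,0.7,0.65,0,0,0.12,0.2],
    [0,0.7,0.65,0,0,0.12,0.2]
  ]
}}

```text
time_s: 6.3
ee_pos: [0.4705, -0.2264, 0.2039]
ee_rot: [0.627, -0.327, 0.627, 0.327]
wrist_force: [0.5, -1.0, -2.3]
finger_gap: 0.472
```

Run:
```python
from h import *
s=env.get_state(); print(s['ee_pos'],s['ee_rot'],s['wrist_force'],s['finger_gap'],s['time_s'])
p=viewer.camera_params('wrist');im=viewer.read_camera('wrist')
import pickle;pickle.dump((p,s),open('pics/w4.pkl','wb'))
cv2.imwrite('pics/w4.png',im[:,:,::-1]); e=s['ee_pos'];print(proj(p,[e[0],e[1],e[2]+.018]))
```

```text
[ 0.47047066 -0.22643816  0.20394904] [ 0.62724603 -0.3266084   0.6271252   0.32650169] [ 0.54774408 -0.96251522 -2.33561115] 0.4715643099291202 6.3
[[256.45672744 267.83907895]]
```

View pics/w4.png

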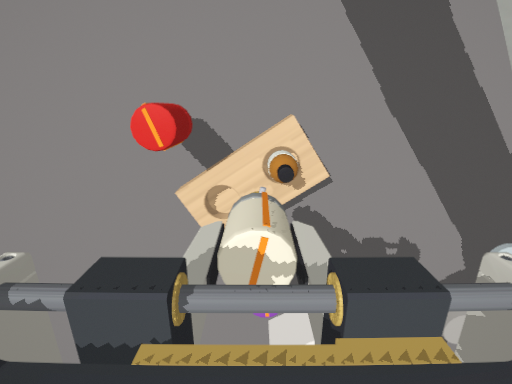

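The lamp is held. The top stripe runs from (265,239) to (253,285), and the empty hole is at (222,202).

Run:
```python
from h import *
import pickle
np.set_printoptions(precision=4,suppress=True)
p,s=pickle.load(open('pics/w4.pkl','rb')); im=cv2.imread('pics/w4.png')
H=cv2.cvtColor(im,cv2.COLOR_BGR2HSV).astype(int)
z=s['ee_pos'][2]+.0182
x0,y0,x1,y1=235,232,285,286
h=H[y0:y1,x0:x1]
o=(h[...,0]<20)&(h[...,1]>150)&(h[...,2]>225)
yy,xx=np.nonzero(o);P=onplane(p,np.c_[xx+x0,yy+y0],z)[:,:2]-s['ee_pos'][:2]
vx,vy,a,b=cv2.fitLine(P.astype(np.float32),cv2.DIST_HUBER,0,.01,.01).ravel()
from scipy.spatial.transform import Rotation as Ro
R=Ro.from_quat(s['ee_rot'],scalar_first=True).as_matrix();J=np.degrees(np.arctan2(R[1,2],R[0,2]))
print(len(P),P.mean(0),np.degrees(np.arctan2(vy,vx)),'J',J)
# extent along tool y of top disc via left edge points
Q=np.c_[P,np.zeros(len(P))]@R; print('stripe in tool y,z range',Q.min(0),Q.max(0),Q.mean(0))
crop(im,258,250,40,8,'pics/w4c.png')
```

```text
108 [-0.0095  0.0105] -45.985214 J 55.00903892197109
stripe in tool y,z range [-0.      0.0085  0.0008] [-0.      0.0184  0.0054] [-0.      0.0137  0.0031]
```

View pics/w4c.png

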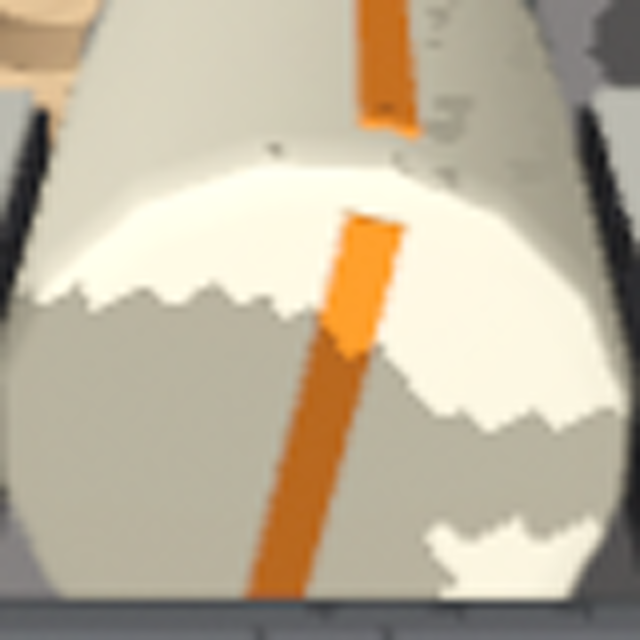

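Run:
```python
from h import *
import pickle
from scipy.spatial.transform import Rotation as Ro
np.set_printoptions(precision=4,suppress=True)
p,s=pickle.load(open('pics/w4.pkl','rb'))
R=Ro.from_quat(s['ee_rot'],scalar_first=True).as_matrix()
z=s['ee_pos'][2]+.0182
P=onplane(p,[(264.9,237.5),(252.4,284.75)],z); d=P[1]-P[0]; print('yaw',np.degrees(np.arctan2(d[1],d[0])))
o=np.array([218,210.]); pts=np.array([(40,300),(140,212),(240,172),(345,168),(430,182),(510,222),(585,300),(622,390),(630,450),(610,540),(8,430),(20,520),(55,590)])/8+o
T=(onplane(p,pts,z)-s['ee_pos'])@R
A=np.c_[2*T[:,1:],np.ones(len(T))]; c=np.linalg.lstsq(A,(T[:,1:]**2).sum(1),rcond=None)[0]
print('disc centre in tool y,z',c[:2],'r',np.sqrt(c[2]+c[0]**2+c[1]**2)); print('stripe tool',(P-s['ee_pos'])@R)
```

```text
yaw -47.87995648965309
disc centre in tool y,z [0.0011 0.0006] r 0.02082059294132644
stripe tool [[-0.0182  0.0181  0.0043]
 [-0.0182 -0.0105 -0.0022]]
```

{"api": "carry_out", "payload": {
  "commands": [
    [0.03,0.4,0,0,0,0.02,0.2],
    [0.06,0.88,0,0,0,0.04,0.2],
    [0.06,0.88,0,0,0,0.04,0.2]
  ]
}}

```text
time_s: 6.6
ee_pos: [0.4757, -0.1504, 0.2031]
ee_rot: [0.604, -0.367, 0.604, 0.369]
wrist_force: [0.0, 1.1, -1.3]
finger_gap: 0.468
```

{"api": "carry_out", "payload": {
  "commands": [
    [0.03,0.44,0,0,0,0.02,0.2],
    [0.06,0.88,0,0,0,0.04,0.2],
    [0.06,0.88,0,0,0,0.04,0.2]
  ]
}}

```text
time_s: 6.85
ee_pos: [0.4807, -0.0802, 0.2033]
ee_rot: [0.58, -0.404, 0.579, 0.406]
wrist_force: [0.1, -0.2, -1.1]
finger_gap: 0.465
```

{"api": "carry_out", "payload": {
  "commands": [
    [0.03,0.44,0,0,0,0.02,0.2],
    [0.06,0.88,0,0,0,0.04,0.2],
    [0.06,0.88,0,0,0,0.04,0.2]
  ]
}}

```text
time_s: 7.1
ee_pos: [0.4858, -0.0097, 0.2034]
ee_rot: [0.553, -0.44, 0.552, 0.442]
wrist_force: [0.1, 0.8, -1.1]
finger_gap: 0.465
```

{"api": "carry_out", "payload": {
  "commands": [
    [0.03,0.44,0,0,0,0,0.2],
    [0.06,0.88,0,0,0,0,0.2],
    [0.06,0.88,0,0,0,0,0.2]
  ]
}}

```text
time_s: 7.35
ee_pos: [0.4908, 0.0612, 0.2035]
ee_rot: [0.554, -0.439, 0.553, 0.441]
wrist_force: [1.4, 0.6, -1.1]
finger_gap: 0.468
```

{"api": "carry_out", "payload": {
  "commands": [
    [0.03,0.44,0,0,0,0,0.2],
    [0.06,0.88,0,0,0,0,0.2],
    [0.06,0.88,0,0,0,0,0.2]
  ]
}}

```text
time_s: 7.6
ee_pos: [0.4956, 0.1319, 0.2035]
ee_rot: [0.554, -0.439, 0.553, 0.441]
wrist_force: [0.8, -0.2, -1.9]
finger_gap: 0.47
```

{"api": "carry_out", "payload": {
  "commands": [
    [0.03,0.44,0,0,0,0,0.2],
    [0.06,0.7,0,0,0,0,0.2],
    [0.06,0.88,0,0,0,0,0.2],
    [0.06,0.88,0,0,0,0,0.2],
    [0.06,0.88,0,0,0,0,0.2],
    [0.06,0.88,0,0,0,0,0.2]
  ]
}}

```text
time_s: 8.1
ee_pos: [0.4994, 0.1945, 0.2036]
ee_rot: [0.554, -0.439, 0.555, 0.438]
wrist_force: [0.5, -1.2, -2.2]
finger_gap: 0.47
```

```bash
cat > st.py <<'E'
from h import *
from scipy.spatial.transform import Rotation as Ro
np.set_printoptions(precision=4,suppress=True)
def st():
    s=env.get_state();R=Ro.from_quat(s['ee_rot'],scalar_first=True).as_matrix()
    J=np.degrees(np.arctan2(R[1,2],R[0,2]))
    print('t',s['time_s'],'pos',s['ee_pos'],'J',J,'toolx',R[:,0],'F',s['wrist_force'],'T',s['wrist_torque'],'q7',s['joint_positions'][6],'gap',s['finger_gap'])
    lamp=s['ee_pos']-[0,0,.0798]+.0012*R[:,1]; print('lamp est',lamp)
    return s,R
if __name__=='__main__': st()
E
python3 st.py
python3 - <<'E'
from st import *
for n in('scene','wrist'):
    im=viewer.read_camera(n); cv2.imwrite(f'pics/{n}5.png',im[:,:,::-1])
im=cv2.imread('pics/scene5.png'); crop(im,350,150,50,6,'pics/s5c.png')
E
```

```text
t 8.1 pos [0.4994 0.1945 0.2036] J 76.66655508055138 toolx [-0.0006 -0.0012 -1.    ] F [ 0.4952 -1.2261 -2.2354] T [ 0.0216  0.0058 -0.0029] q7 0.9269665850128244 gap 0.4697320575236878
lamp est [0.4982 0.1948 0.1238]
```

View pics/wrist5.png

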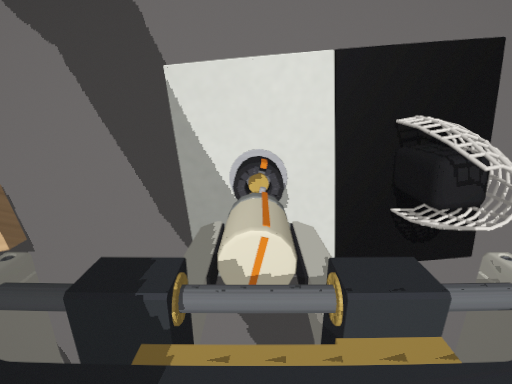

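View pics/s5c.png

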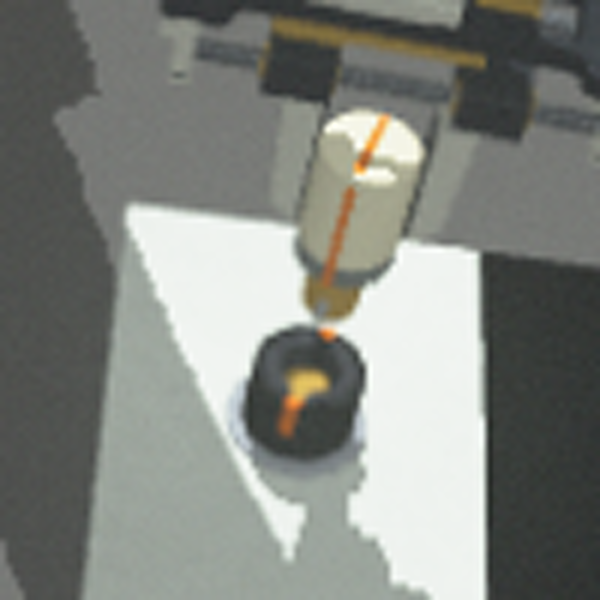

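{"api": "carry_out", "payload": {
  "commands": [
    [0,0.02,-0.2,0,0,0,0.2],
    [0,0.02,-0.45,0,0,0,0.2],
    [0,0.02,-0.45,0,0,0,0.2],
    [0,0.02,-0.45,0,0,0,0.2],
    [0,0.02,-0.45,0,0,0,0.2]
  ]
}}

```text
time_s: 8.62
ee_pos: [0.4998, 0.1972, 0.1684]
ee_rot: [0.555, -0.439, 0.554, 0.439]
wrist_force: [-0.3, 0.2, -1.3]
finger_gap: 0.471
```

```bash
python3 st.py
python3 - <<'E'
from st import *
im=viewer.read_camera('scene'); cv2.imwrite(f'pics/scene6.png',im[:,:,::-1])
p=viewer.camera_params('wrist');im2=viewer.read_camera('wrist')[:,:,::-1]
a=cv2.resize(im[:,:,::-1][115:195,310:390],(400,400),interpolation=cv2.INTER_CUBIC)
b=cv2.resize(im2[145:245,210:310],(400,400),interpolation=cv2.INTER_CUBIC)
cv2.imwrite('pics/c6.png',np.hstack([a,b]))
E
```

```text
t 8.6167 pos [0.4998 0.1972 0.1684] J 76.71701447433082 toolx [ 0.0002 -0.0001 -1.    ] F [-0.2514  0.1667 -1.3329] T [ 0.0013 -0.0555 -0.0266] q7 0.9308246232328958 gap 0.4713144956196517
lamp est [0.4986 0.1975 0.0886]
```

View pics/c6.png

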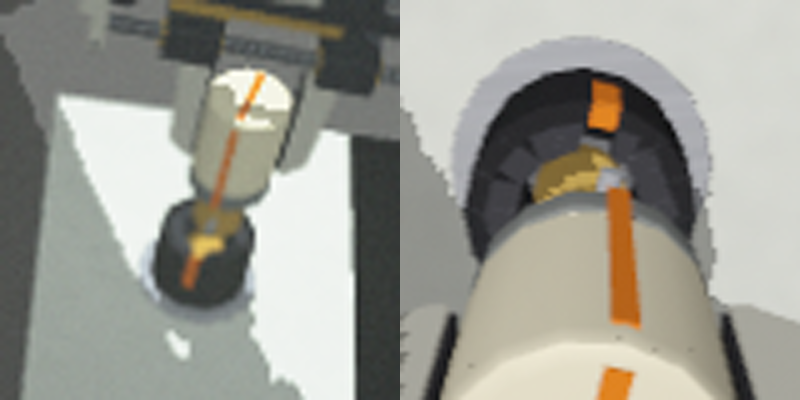

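Run:
```python
from st import *
s,R=st(); p=viewer.camera_params('wrist')
m=onplane(p,(261.4,171.2),.08)[0]; q=onplane(p,(262.6,190),.1026)[0]
print('mark',m,'pin',q,'tool',(m-s['ee_pos'])@R,(q-s['ee_pos'])@R)
L=np.array([.4986,.1975]);S=np.array([.498,.1964])
f=lambda v:(np.hypot(*v),np.degrees(np.arctan2(v[1],v[0]))-180)
print(f(m[:2]-S),f(q[:2]-L))
```

```text
t 8.7167 pos [0.5    0.1976 0.1688] J 76.74054455287695 toolx [ 0.0013  0.0005 -1.    ] F [ 0.8121  0.1879 -2.1277] T [ 0.0206  0.041  -0.0009] q7 0.9308048434769124 gap 0.47055692822348666
lamp est [0.4988 0.1979 0.089 ]
mark [0.4742 0.2082 0.08  ] pin [0.4843 0.2065 0.1026] tool [0.0887 0.0276 0.0043] [0.0662 0.0173 0.005 ]
(np.float64(0.026569302223232675), np.float64(-26.319791528855006)) (np.float64(0.016859783732732832), np.float64(-32.11957839662139))
```

{"api": "carry_out", "payload": {
  "commands": [
    [-0.006,-0.012,-0.05,0,0,0,0.2],
    [-0.006,-0.012,-0.1,0,0,0,0.2],
    [-0.006,-0.012,-0.13,0,0,0,0.2],
    [-0.006,-0.012,-0.15,0,0,0,0.2],
    [-0.006,-0.012,-0.15,0,0,0,0.2]
  ]
}}

```text
time_s: 9.13
ee_pos: [0.4986, 0.1964, 0.1554]
ee_rot: [0.554, -0.439, 0.555, 0.439]
wrist_force: [-1.0, -0.7, -1.4]
finger_gap: 0.474
```

```bash
python3 st.py
```

```text
t 9.1333 pos [0.4986 0.1964 0.1554] J 76.77192634863833 toolx [-0.001  -0.0007 -1.    ] F [-0.988  -0.7119 -1.4236] T [-0.2367  0.1379  0.003 ] q7 0.9341388729496395 gap 0.47417336313567204
lamp est [0.4974 0.1967 0.0756]
```

{"api": "carry_out", "payload": {
  "commands": [
    [0,0,-0.03,0,0,0,0.2],
    [0,0,-0.06,0,0,0,0.2],
    [0,0,-0.06,0,0,0,0.2],
    [0,0,-0.06,0,0,0,0.2]
  ]
}}

```text
time_s: 9.47
ee_pos: [0.4986, 0.1965, 0.1506]
ee_rot: [0.554, -0.439, 0.555, 0.439]
wrist_force: [-0.5, -1.8, -1.5]
finger_gap: 0.466
```

```bash
python3 st.py
```

```text
t 9.4667 pos [0.4986 0.1965 0.1506] J 76.77330692940328 toolx [-0.001  -0.0007 -1.    ] F [-0.5317 -1.845  -1.4808] T [-0.5946  0.3381 -0.0169] q7 0.9349923712291925 gap 0.4658191977263746
lamp est [0.4974 0.1967 0.0708]
```

{"api": "carry_out", "payload": {
  "commands": [
    [-0.006,-0.01,0,0,0,0,0.2],
    [-0.006,-0.01,0,0,0,0,0.2]
  ]
}}

```text
time_s: 9.63
ee_pos: [0.4986, 0.1962, 0.1511]
ee_rot: [0.554, -0.439, 0.554, 0.439]
wrist_force: [-0.4, -0.7, -2.1]
finger_gap: 0.47
```

```bash
python3 st.py
```

```text
t 9.6333 pos [0.4986 0.1962 0.1511] J 76.78061144996917 toolx [ 0.0005  0.0003 -1.    ] F [-0.3843 -0.7113 -2.0849] T [-0.2274  0.2033  0.0062] q7 0.9358959621393824 gap 0.4701460199456756
lamp est [0.4975 0.1964 0.0713]
```

{"api": "carry_out", "payload": {
  "commands": [
    [0,0,-0.02,0,0,0,0.2],
    [0,0,-0.035,0,0,0,0.2],
    [0,0,-0.035,0,0,0,0.2],
    [0,0,-0.035,0,0,0,0.2]
  ]
}}

```text
time_s: 9.97
ee_pos: [0.4986, 0.1962, 0.1481]
ee_rot: [0.554, -0.439, 0.554, 0.439]
wrist_force: [-1.0, -0.6, -1.7]
finger_gap: 0.469
```

```bash
python3 st.py
```

```text
t 9.9667 pos [0.4986 0.1962 0.1481] J 76.78070523515292 toolx [ 0.0002  0.0001 -1.    ] F [-1.0366 -0.6483 -1.6599] T [-0.0782  0.138  -0.0382] q7 0.9362838046597499 gap 0.4690235057769734
lamp est [0.4974 0.1964 0.0683]
```

{"api": "carry_out", "payload": {
  "commands": [
    [0,0,-0.015,0,0,0,0.2],
    [0,0,-0.03,0,0,0,0.2],
    [0,0,-0.03,0,0,0,0.2]
  ]
}}

```text
time_s: 10.22
ee_pos: [0.4986, 0.1961, 0.1457]
ee_rot: [0.554, -0.439, 0.554, 0.439]
wrist_force: [0.3, -0.9, -1.5]
finger_gap: 0.469
```

```bash
python3 st.py
```

```text
t 10.2167 pos [0.4986 0.1961 0.1457] J 76.77931223224353 toolx [ 0.0002  0.0001 -1.    ] F [ 0.3154 -0.8824 -1.5024] T [-0.0667  0.0623 -0.012 ] q7 0.9366794952700049 gap 0.4690121055637626
lamp est [0.4974 0.1964 0.0659]
```

{"api": "carry_out", "payload": {
  "commands": [
    [0,0,-0.02,0,0,0,0.2],
    [0,0,-0.04,0,0,0,0.2],
    [0,0,-0.04,0,0,0,0.2]
  ]
}}

```text
time_s: 10.47
ee_pos: [0.4986, 0.1961, 0.1425]
ee_rot: [0.554, -0.439, 0.554, 0.439]
wrist_force: [-0.2, 0.9, 1.0]
finger_gap: 0.47
```

```bash
python3 st.py
```

```text
t 10.4667 pos [0.4986 0.1961 0.1425] J 76.7821963492613 toolx [ 0.0003  0.0001 -1.    ] F [-0.2293  0.9463  1.021 ] T [-0.0707  0.1776 -0.    ] q7 0.9372623230787834 gap 0.470101379794225
lamp est [0.4974 0.1964 0.0627]
```

Fz rose by about 2.5 N at an estimated 62.7 mm, as the spring should give, so the pins are in the slots. I'll press further.

{"api": "carry_out", "payload": {
  "commands": [
    [0,0,-0.02,0,0,0,0.2],
    [0,0,-0.04,0,0,0,0.2],
    [0,0,-0.06,0,0,0,0.2],
    [0,0,-0.06,0,0,0,0.2],
    [0,0,-0.06,0,0,0,0.2]
  ]
}}

```text
time_s: 10.88
ee_pos: [0.4986, 0.1961, 0.1378]
ee_rot: [0.554, -0.439, 0.554, 0.439]
wrist_force: [-1.0, 0.2, 3.2]
finger_gap: 0.468
```

```bash
python3 st.py
```

```text
t 10.8833 pos [0.4986 0.1961 0.1378] J 76.77940724028774 toolx [ 0.0003  0.0001 -1.    ] F [-0.9508  0.2416  3.1524] T [-0.0651  0.2184  0.0115] q7 0.9380888126754329 gap 0.4682002937978624
lamp est [0.4975 0.1963 0.058 ]
```

{"api": "carry_out", "payload": {
  "commands": [
    [0,0,-0.02,0,0,0,0.2],
    [0,0,-0.04,0,0,0,0.2],
    [0,0,-0.055,0,0,0,0.2],
    [0,0,-0.055,0,0,0,0.2],
    [0,0,-0.055,0,0,0,0.2]
  ]
}}

```text
time_s: 11.3
ee_pos: [0.4987, 0.1961, 0.1337]
ee_rot: [0.554, -0.439, 0.554, 0.439]
wrist_force: [-1.1, -1.0, 6.7]
finger_gap: 0.469
```

```bash
python3 st.py
```

```text
t 11.3 pos [0.4987 0.1961 0.1337] J 76.77348782827981 toolx [ 0.0005  0.0002 -1.    ] F [-1.1297 -1.0227  6.7159] T [-0.1738  0.3809  0.0264] q7 0.9387616880359356 gap 0.46898338013140783
lamp est [0.4975 0.1963 0.0539]
```

{"api": "carry_out", "payload": {
  "commands": [
    [0,0,-0.012,0,0,0,0.2],
    [0,0,-0.02,0,0,0,0.2],
    [0,0,-0.02,0,0,0,0.2]
  ]
}}

```text
time_s: 11.55
ee_pos: [0.4987, 0.1961, 0.1324]
ee_rot: [0.555, -0.439, 0.554, 0.439]
wrist_force: [-1.8, -0.5, 10.0]
finger_gap: 0.469
```

```bash
python3 st.py
```

```text
t 11.55 pos [0.4987 0.1961 0.1324] J 76.7744277659071 toolx [ 0.0006  0.0003 -1.    ] F [-1.8489 -0.5142 10.0293] T [-0.2667  0.5036 -0.0007] q7 0.9390743530347578 gap 0.4689141820390647
lamp est [0.4975 0.1963 0.0526]
```

{"api": "carry_out", "payload": {
  "commands": [
    [-0.006,0,0,0,0,-0.02,0.2],
    [-0.008,-0.002,0,0,0,-0.04,0.2],
    [-0.009,-0.003,0,0,0,-0.06,0.2],
    [-0.01,-0.004,0,0,0,-0.08,0.2],
    [-0.01,-0.004,0,0,0,-0.08,0.2]
  ]
}}

```text
time_s: 11.97
ee_pos: [0.4983, 0.1959, 0.1324]
ee_rot: [0.606, -0.365, 0.605, 0.365]
wrist_force: [-1.4, -0.7, 9.3]
finger_gap: 0.466
```

```bash
python3 st.py
```

```text
t 11.9667 pos [0.4983 0.1959 0.1324] J 62.15522585857038 toolx [ 0.0015  0.0005 -1.    ] F [-1.4026 -0.7156  9.3436] T [-0.2305  0.2896 -0.0229] q7 0.7672971553469193 gap 0.46566913137639304
lamp est [0.4973 0.1965 0.0526]
```

{"api": "carry_out", "payload": {
  "commands": [
    [-0.001,-0.001,0,0,0,-0.03,0.2],
    [-0.003,-0.003,0,0,0,-0.06,0.2],
    [-0.005,-0.005,0,0,0,-0.09,0.2],
    [-0.007,-0.007,0,0,0,-0.12,0.2],
    [-0.007,-0.007,0,0,0,-0.13,0.2],
    [-0.007,-0.007,0,0,0,-0.13,0.2]
  ]
}}

```text
time_s: 12.47
ee_pos: [0.4981, 0.1955, 0.1324]
ee_rot: [0.668, -0.235, 0.666, 0.235]
wrist_force: [-0.2, -0.6, 9.6]
finger_gap: 0.468
```

```bash
python3 st.py
```

```text
t 12.4667 pos [0.4981 0.1955 0.1324] J 38.846460893761495 toolx [ 0.0022  0.0006 -1.    ] F [-0.2088 -0.5997  9.6167] T [-0.121   0.1266  0.0015] q7 0.4955985741304882 gap 0.4682448896838904
lamp est [0.4973 0.1964 0.0526]
```

{"api": "carry_out", "payload": {
  "commands": [
    [-0.001,-0.002,0,0,0,-0.03,0.2],
    [-0.002,-0.003,0,0,0,-0.06,0.2],
    [-0.002,-0.004,0,0,0,-0.085,0.2],
    [-0.002,-0.004,0,0,0,-0.085,0.2]
  ]
}}

```text
time_s: 12.8
ee_pos: [0.4979, 0.1951, 0.1324]
ee_rot: [0.693, -0.143, 0.692, 0.143]
wrist_force: [0.2, 0.1, 10.1]
finger_gap: 0.469
```

```bash
python3 st.py
```

```text
t 12.8 pos [0.4979 0.1951 0.1324] J 23.39039362656338 toolx [ 0.0021  0.0006 -1.    ] F [ 0.2411  0.1269 10.0627] T [-0.0772  0.1163  0.0193] q7 0.3155684906674697 gap 0.46922865445945583
lamp est [0.4974 0.1962 0.0526]
```

{"api": "carry_out", "payload": {
  "commands": [
    [0,0,0,0,0,-0.01,0.2],
    [0,0,0,0,0,-0.015,0.2],
    [0,0,0,0,0,-0.015,0.2]
  ]
}}

```text
time_s: 13.05
ee_pos: [0.4979, 0.1951, 0.1325]
ee_rot: [0.696, -0.128, 0.695, 0.128]
wrist_force: [-0.2, -0.7, 9.4]
finger_gap: 0.467
```

```bash
python3 st.py
```

```text
t 13.05 pos [0.4979 0.1951 0.1325] J 20.92064613831734 toolx [ 0.002   0.0007 -1.    ] F [-0.1929 -0.6958  9.3728] T [-0.094   0.1716  0.0472] q7 0.28666407523023635 gap 0.4666828230502526
lamp est [0.4975 0.1962 0.0527]
```

{"api": "carry_out", "payload": {
  "commands": [
    [0,0,0,0,0,-0.01,0.2],
    [0,0,0,0,0,-0.013,0.2],
    [0,0,0,0,0,-0.013,0.2]
  ]
}}

```text
time_s: 13.3
ee_pos: [0.4977, 0.1951, 0.1325]
ee_rot: [0.698, -0.114, 0.697, 0.114]
wrist_force: [-1.5, 0.4, 9.5]
finger_gap: 0.473
```

```bash
python3 st.py
```

```text
t 13.3 pos [0.4977 0.1951 0.1325] J 18.610335188598974 toolx [ 0.0017  0.0007 -1.    ] F [-1.537   0.413   9.4749] T [-0.0993  0.3011  0.1196] q7 0.25960786163351796 gap 0.472692540636651
lamp est [0.4973 0.1963 0.0527]
```

Tz is rising (0.12 N m), so the lamp is at the stop after about 57°. I'll let it rise into the notches.

{"api": "carry_out", "payload": {
  "commands": [
    [0,0,0.015,0,0,0,0.2],
    [0,0,0.03,0,0,0,0.2],
    [0,0,0.045,0,0,0,0.2],
    [0,0,0.06,0,0,0,0.2],
    [0,0,0.06,0,0,0,0.2],
    [0,0,0.06,0,0,0,0.2]
  ]
}}

```text
time_s: 13.8
ee_pos: [0.4977, 0.1951, 0.1371]
ee_rot: [0.698, -0.114, 0.697, 0.115]
wrist_force: [0.3, -0.2, 7.6]
finger_gap: 0.471
```

```bash
python3 st.py
```

```text
t 13.8 pos [0.4977 0.1951 0.1371] J 18.64356585252365 toolx [ 0.0016  0.0006 -1.    ] F [ 0.341  -0.1938  7.588 ] T [ 0.0274 -0.015   0.1067] q7 0.2554081544718579 gap 0.4713289017979342
lamp est [0.4973 0.1962 0.0573]
```

{"api": "carry_out", "payload": {
  "commands": [
    [0,0,0.01,0,0,0,0.2],
    [0,0,0.02,0,0,0,0.2],
    [0,0,0.02,0,0,0,0.2]
  ]
}}

```text
time_s: 14.05
ee_pos: [0.4976, 0.1951, 0.1384]
ee_rot: [0.698, -0.114, 0.697, 0.115]
wrist_force: [2.5, -0.0, 2.6]
finger_gap: 0.47
```

```bash
python3 st.py
```

```text
t 14.05 pos [0.4976 0.1951 0.1384] J 18.641359185953426 toolx [ 0.0014  0.0003 -1.    ] F [ 2.5422 -0.0048  2.5847] T [ 0.167  -0.4642  0.0104] q7 0.2537733029573515 gap 0.47015016100541374
lamp est [0.4972 0.1962 0.0586]
```

{"api": "carry_out", "payload": {
  "commands": [
    [0,0,0.01,0,0,0,0.2],
    [0,0,0.018,0,0,0,0.2],
    [0,0,0.018,0,0,0,0.2]
  ]
}}

```text
time_s: 14.3
ee_pos: [0.4975, 0.1951, 0.1389]
ee_rot: [0.698, -0.115, 0.697, 0.114]
wrist_force: [6.2, 1.8, -11.9]
finger_gap: 0.467
```

```bash
python3 st.py
```

```text
t 14.3 pos [0.4975 0.1951 0.1389] J 18.65165953325139 toolx [ 0.001  -0.0006 -1.    ] F [  6.1752   1.7658 -11.9135] T [ 0.4935 -1.4918  0.011 ] q7 0.2523696445893206 gap 0.46688661642230994
lamp est [0.4971 0.1962 0.0591]
```

At an estimated 58.6–59 mm the lift resists with about 10 N, so the lamp is seated in the notches. I'll ease off and open.

{"api": "carry_out", "payload": {
  "commands": [
    [0.005,0,-0.015,0,0,0,0.2],
    [0.005,0,-0.016,0,0,0,0.2],
    [0.005,0,-0.016,0,0,0,0.2]
  ]
}}

```text
time_s: 14.55
ee_pos: [0.4976, 0.1949, 0.1385]
ee_rot: [0.698, -0.114, 0.698, 0.115]
wrist_force: [1.9, 2.5, 0.3]
finger_gap: 0.474
```

{"api": "carry_out", "payload": {
  "commands": [
    [0,0,0,0,0,0,0.5],
    [0,0,0,0,0,0,0.55],
    [0,0,0,0,0,0,0.65],
    [0,0,0,0,0,0,0.8],
    [0,0,0,0,0,0,1],
    [0,0,0,0,0,0,1],
    [0,0,0,0,0,0,1],
    [0,0,0,0,0,0,1]
  ]
}}

```text
time_s: 15.22
ee_pos: [0.4973, 0.1948, 0.1384]
ee_rot: [0.698, -0.115, 0.698, 0.114]
wrist_force: [-0.8, -0.0, 0.6]
finger_gap: 0.933
```

{"api": "carry_out", "payload": {
  "commands": [
    [0,0,0.1,0,0,0,1],
    [0,0,0.5,0,0,0,1],
    [0,0,0.95,0,0,0,1],
    [0,0,0.95,0,0,0,1],
    [0,0,0.95,0,0,0,1]
  ]
}}

```text
time_s: 15.63
ee_pos: [0.4983, 0.1953, 0.2164]
ee_rot: [0.699, -0.114, 0.696, 0.115]
wrist_force: [-0.6, -0.0, -0.0]
finger_gap: 1.0
```

{"api": "carry_out", "payload": {
  "commands": [
    [0,0,0.4,0,0,0,1],
    [-0.3,0,0.6,0,0,0,1],
    [-0.3,0,0.6,0,0,0,1],
    [-0.3,0,0.6,0,0,0,1]
  ]
}}

```text
time_s: 15.97
ee_pos: [0.4725, 0.1951, 0.2623]
ee_rot: [0.698, -0.115, 0.698, 0.115]
wrist_force: [0.2, -0.4, -0.3]
finger_gap: 1.0
```

```bash
python3 st.py
python3 - <<'E'
from st import *
import pickle
for n in('scene','top','wrist'):
    p=viewer.camera_params(n);im=viewer.read_camera(n)[:,:,::-1]; cv2.imwrite(f'pics/{n}9.png',im); print(n,proj(p,[[.498,.1964,.1565],[.498,.1964,.08]]))
    pickle.dump(p,open(f'pics/{n}9.pkl','wb'))
E
```

```text
t 15.9667 pos [0.4725 0.1951 0.2623] J 18.70454590412993 toolx [-0.0002  0.0008 -1.    ] F [ 0.1679 -0.36   -0.3347] T [-0.0058  0.0413 -0.0018] q7 0.10325459890884293 gap 0.9998233086227908
lamp est [0.4721 0.1962 0.1825]
scene [[356.5736 141.8607]
 [351.128  160.9487]]
top [[121.3758 249.7527]
 [133.3483 253.0764]]
wrist [[281.6177 201.7422]
 [276.2646 180.9542]]
```

View pics/wrist9.png

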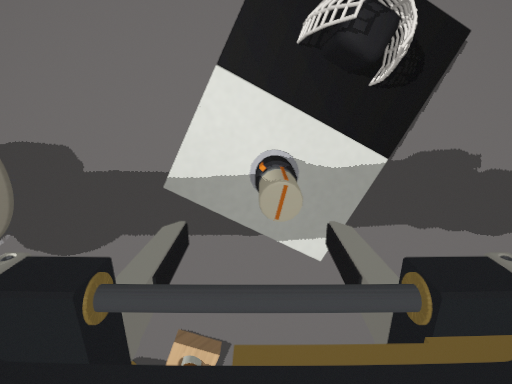

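View pics/scene9.png

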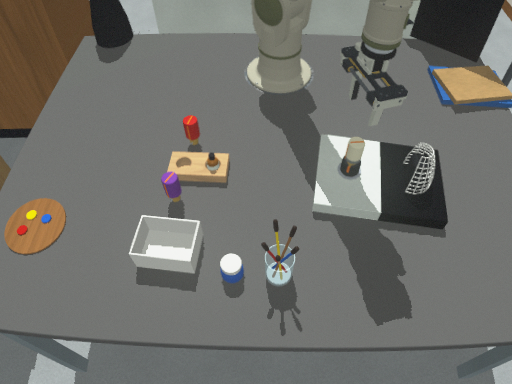

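The wrist picture shows the lamp upright in the socket: top at (281,202) against a predicted (281.6,201.7), stripe from (286,186) to (278,219). The bottle, jar, pot, tub and look-alikes stand as before in the scene view. I'll check the lock angle and the height.

Run:
```python
from st import *
import pickle
p=pickle.load(open('pics/wrist9.pkl','rb'));im=cv2.imread('pics/wrist9.png')
h=cv2.cvtColor(im,cv2.COLOR_BGR2HSV).astype(int)[184:221,272:292]
o=(h[...,0]<18)&(h[...,1]>130)&(h[...,2]>130); yy,xx=np.nonzero(o)
P=onplane(p,np.c_[xx+272,yy+184],.1565)[:,:2]
vx,vy,a,b=cv2.fitLine(P.astype(np.float32),cv2.DIST_HUBER,0,.01,.01).ravel(); print(len(P),P.mean(0),np.degrees(np.arctan2(vy,vx)))
ps=pickle.load(open('pics/scene9.pkl','rb'));
crop(cv2.imread('pics/scene9.png'),354,155,32,9,'pics/s9c.png')
a=cv2.imread('pics/scene0.png');b=cv2.imread('pics/scene9.png')
d=np.abs(a.astype(int)-b).sum(2)
for n,(x0,y0,x1,y1) in dict(tub=(130,212,205,272),pot=(218,252,246,285),jar=(260,218,300,288),purple=(160,168,184,205),bottle=(203,150,222,172)).items(): print(n,(d[y0:y1,x0:x1]>80).mean())
```

```text
128 [0.4973 0.1961] -84.46816
tub 0.0
pot 0.0
jar 0.0
purple 0.08445945945945946
bottle 0.0
```

View pics/s9c.png

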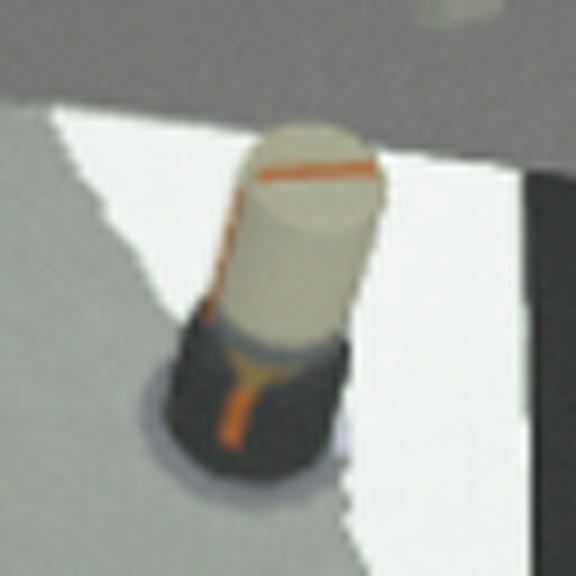

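Run:
```python
from st import *
for f in('scene0','scene9','top0','top9'):
    H=cv2.cvtColor(cv2.imread(f'pics/{f}.png'),cv2.COLOR_BGR2HSV).astype(int)
    m=((H[...,0]>125)&(H[...,0]<150)&(H[...,1]>100)).astype(np.uint8)
    n,l,st_,c=cv2.connectedComponentsWithStats(m);i=1+np.argmax(st_[1:,4]);print(f,c[i],st_[i])
env.close_job()
```

```text
scene0 [171.5292 184.5162] [161 172  20  26 308]
scene9 [171.5617 184.4968] [161 172  20  26 308]
top0 [355.6067 183.0848] [343 171  27  26 389]
top9 [355.5788 183.1473] [343 171  27  26 387]
the job is handed in; nothing more can be done
```

I took the cream lamp with the orange stripes from the rack and fitted it in the bayonet socket, where it now stands locked by itself. I handed the job in at about 16 s of the 72 s limit.

**Fitting:** The pins went into the slots on the first push. I pressed against the spring with about 11 N and turned the lamp clockwise about 58° to the stop (0.12 N m). It then rose into the notches.

**Force:** A test pull of about 10 N held at lamp height 58.6–59 mm, against 58.5 mm expected. No force reading between moves was above about 12 N.

**Last checks:**
- **Lamp:** it stands upright within 1 mm of the socket axis.
- **Stripe:** its yaw reads -84.5°, against about -81.5° expected. The 3° difference is within measuring error and slot play.
- **Tub, pot, jar and bottle:** they look unchanged in the scene view before and after.
- **Purple look-alike:** a first picture comparison showed a change around it, but a second measurement found it had not moved. The change was probably the lamp's shadow.
- **Red look-alike:** I checked it only by eye, and it looks in place.

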